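Load a tin into the tin lane through its swing gate

ROBOT

A 6-joint arm with a two-finger parallel gripper is mounted at the origin on a cart in front of the work surface, level with it; the furniture and walls round the work are solid. World frame = base frame: x ahead of the robot, y to its left, z up, the work surface at z = 0. Lengths are in m, angles in rad, forces in N, time in s.
With the tool pointing down it reaches from about 0.35 to 0.775 m from the base axis. Payload 7.3 kg.
Tool frame: the origin (TCP) lies on the centre line of the jaws, within the pads' length; the fingertips stand 17 mm ahead of it and the grasp point (between the pads) lies 2 mm behind it (robot.tip_extent is the distance from the TCP to the fingertips, in m); z points along the fingers, y is the line along which they close (so a half turn about z gives the same grasp; the last joint's range is limited). The gripper opens to 92 mm and grips with 3 to 60 N. Pads are 19 mm wide; open, the fingers measure 130 mm over their backs; the gripper's body (75 mm by 190 mm) begins 47 mm behind the grasp point.
Start: joints at [-1.403, 0.342, 1.524, -0, 1.275, -0.146], TCP at [0.162, -0.499, 0.244] pointing down, gripper open.
Joint ranges: [-2.53, 2.53], [-0.77, 2.02], [0.04, 2.7], [-1, 4.14], [0.28, 2.66], [-3.11, 3.11]. Speed limits (rad/s): [2.57, 2.57, 3.14, 3.14, 3.14, 3.14].

INTERFACE

Orientations are given as [roll, pitch, yaw] about the fixed x, y, z axes, in that order (R = Rz(yaw) Ry(pitch) Rx(roll)).
In Python, from cell import robot gives the robot as it stands.
- The arm moves only by the tool step_arm, never from a script. Its argument "motion" is a list of rows, each a list of 2 entries, a list of its own where there are three numbers: the shift along the tool's x, y, z in units of 60 mm (1.0 is 60 mm), then the turn about the tool's z in rad. In form: [[[x, y, z], spin], ...]. A call has 1 to 10 rows; each row is the pose to reach, as a shift and turn from the pose commanded when the call began, along the tool's axes at that moment; what a row does not reach only later rows make up. A row lasts 1/8 s, in which the tool goes at most 62.5 mm and 10.7 degrees, less where a joint would pass 70% of its speed; a pose out of reach is approached as far as the arm can. A call with a gripper value outside its range is refused whole. "hand" is the closure in counts, from 0 (fully open) to 255 (shut), set as the call begins (left out, the last holds). The fingers move at their own pace and stop on an object; "squeeze" is the grip in N (left out, the last holds). Time passes only in rows, so rows that repeat a pose let the fingers close. It gives the time, the measured TCP pose, the force, the opening and the grip force at its end, in the units of the state.
- robot.observe(): the state, without advancing time (a new reading comes with each control period).
- robot.read_camera(name): name is "scene" or "top" or "wrist"; returns a dict with "pixels" (420x560x3 uint8, red, green, blue), "intrinsics" (3x3 intrinsics, pixels), "xyz" and "rotation" of the camera in the world; the wrist camera has in their place "T_tool_cam" (4x4, takes a point from camera to tool coordinates, whose origin is the TCP and whose axes are the flange's). Camera axes: x right, y up, looking along -z (the intrinsics and any distortion apply to the point x, -y, -z); pixel columns grow to the right and rows downward; lengths in m; the calibration is good to about 2 mm. The wrist camera is an equidistant fisheye: a pixel r from the principal point sees the ray r / f radians off the axis. A picture is of the moment at which its call begins: read the wrist's pose just before it. There is no depth.
- robot.hand_in(): hands the job in; it is judged then, once.
The state is a dict: "time": time; "qpos": joint angles; "qvel": joint speeds; "joint_efforts": joint torques, N m; "tool_pos": TCP position; "tool_rot": TCP orientation; "contact_force": force on the tool from outside, world axes, zero at the start; "torque": the same for the moment, N m; "opening": finger opening in m; "grip_force": force on a finger pad.
Only numpy, scipy, OpenCV 4.12 (cv2) and the standard library are available. Lean on these libraries where they do the work, as an engineer would, in place of code of your own. Each camera call takes 0.05 s, during which the arm holds its last target. There are 200 camera calls.

TASK

Slide the low, wide tin along the worktop into the flared mouth of the wooden tin lane, push it through the sprung swing gate and on until it has pressed the sprung pad at the far end fully in, then draw the hand out so that the gate swings shut behind the tin. Keep the tin flat on the worktop and press gently: about 10 N is enough, 20 N would dent it. Leave the small tin and the white drum that stand beside the lane where they are.

Things in the scene. Friction and masses are not known exactly. Their poses are not given: they have to be found in the camera images.
- low_tin: the low, wide food tin, the only one wider than it is high: a cylinder 86 mm across, 40 mm high, 0.2 to 0.3 kg, too wide to be grasped. Origin at the centre of its underside, z up. Starts on the worktop 135 to 180 mm in front of the gate and up to 30 mm to either side of the lane's centre line
- lane: the tin lane, fixed to the worktop: two light wooden walls 8 mm thick and 45 mm high, inner faces at y = +49 and -49 mm, straight from x = -20 to +240 mm, open above and without a floor (the tin slides on the worktop). Origin on the worktop in the plane of the shut gate, on the centre line; x points along the lane from the mouth inward, z up
- lane_mouth (a point): point on the worktop at the lane's open end, on the centre line at lane x = -65 mm: here flared wings (45 mm high) begin, about 145 mm apart, narrowing to 98 mm at x = -20 mm
- lane_end (a point): point on the worktop at the closed end, lane x = 240 mm. Ahead of it a wooden depth stop (94 mm wide, 44 mm high, black knob on top) is clamped across the lane, with a grey sprung pad facing the mouth. The stop is set anew each time and not measured: the pad's free face is anywhere from lane x = 149 to 185 mm (tin's centre then at 106 to 142 mm); find it by feel
- gate (a joint): angle of the gate (rad): 0 = shut across the lane, 1.5 = folded back. Steel leaf 59 mm long, 4 mm thick, z = 5 to 39 mm, on an upright hinge at lane x = 0, y = +49 mm; opens inward only (to +x); a weak spring (0.3 N at its tip when shut, 1 N wide open) swings it shut unless the tin or a finger is in its way. It clears the tin once the tin's centre is 92 mm beyond the gate
- pad (a joint): travel of the sprung pad (m): 0 = free, 0.006 = fully in, then rigid. Pad 60 mm wide, z = 7 to 35 mm. Spring 2 N at first, 5 N fully in; the tin's friction on the worktop adds 1 to 2 N. When let go it may push the tin back by up to 6 mm, which is allowed: draw the hand back 15 mm before lifting it
- small_tin: a bystander beside the lane: tin 75 mm across and 58 mm high, origin at the centre of its underside
- drum: a bystander beside the lane: white drum 56 mm across and 74 mm high, origin at the centre of its underside

How it is judged:
By the outcome, as a careful person would: the job done as asked, in the order asked, and still so for the second after the job is handed in, with the robot touching nothing.
It also fails if it takes over 67 s, if anything falls off the work surface, if the arm or the gripper's body presses on something with over 40 N, if the wrist force passes 120 N, or if a joint passes its speed limit or range.

## Working session

There is one attempt and no reset: what is moved stays moved. The work goes in short steps, Python scripts to look and compute and a tool call to move; the robot and the scene stay as the last step left them, time stands still between calls to the robot, and variables do not carry over. Pictures are saved under pics/ and viewed, at most 10 in all, crops included, and the job is handed in when it is done.

Besides the shell and the picture viewer there is one more tool, called after ">>>" by a JSON object that holds its "name" and its "arguments", one argument or row to a line. step_arm: Moves the arm, as the interface text tells. Its arguments: {"type":"object","properties":{"motion":{"type":"array"},"hand":{"type":"number"},"squeeze":{"type":"number"}},"required":["motion"]}

```bash
mkdir -p pics
python3 - <<'E'
from cell import robot
import cv2,json,numpy as np
s=robot.observe(); print({k:np.round(v,3).tolist() for k,v in s.items()})
for n in("top","scene"):
    c=robot.read_camera(n); cv2.imwrite(f"pics/{n}0.png",c["pixels"][:,:,::-1])
    print(n,c["intrinsics"],c["xyz"],c["rotation"])
E
```

```text
{'time': 0.0, 'qpos': [-1.403, 0.343, 1.525, -0.0, 1.275, -0.146], 'qvel': [-0.0, -0.001, -0.0, -0.001, 0.002, -0.0], 'joint_efforts': [-0.002, -43.125, -24.422, 0.072, 0.056, -0.0], 'tool_pos': [0.162, -0.499, 0.243], 'tool_rot': [-3.14, -0.0, 0.314], 'contact_force': [-0.342, -0.186, -0.173], 'torque': [-0.009, 0.018, 0.006], 'grip_force': 0.0, 'opening': 0.092}
top [[422.41327965   0.         277.18127234]
 [  0.         422.41327965 208.09709986]
 [  0.           0.           1.        ]] [0.57210875 0.04970311 0.88188775] [ 0.06697623  0.02068842 -1.59466415]
scene [[535.66107238   0.         290.4588358 ]
 [  0.         535.66107238 220.28554814]
 [  0.           0.           1.        ]] [0.04399603 0.64239365 0.69516936] [ 0.875644    0.01802456 -2.36553134]
```

View pics/top0.png

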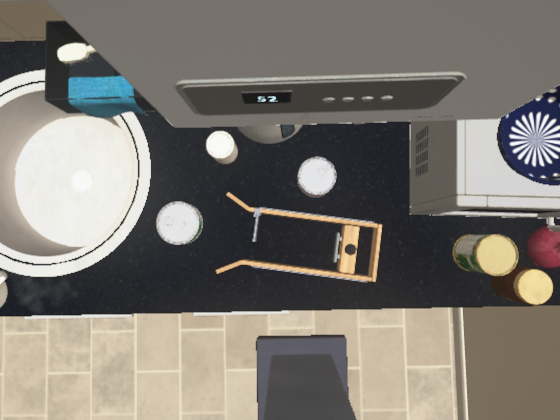

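View pics/scene0.png

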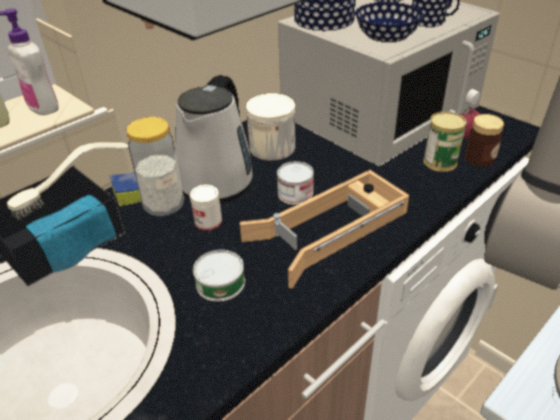

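The top view shows the low tin at about (179,223), the lane running right with its hinge at about (258,212) and pad at about (337,248). The small tin is at (317,176) and the drum at (222,148). The scene view agrees: the low tin is the green one at (219,275).

```bash
cat > h.py <<'E'
import numpy as np,cv2
from scipy.spatial.transform import Rotation as R
def ray(c,uv,z):
    uv=np.atleast_2d(uv).astype(float);K=c["intrinsics"]
    d=np.c_[(uv[:,0]-K[0,2])/K[0,0],-(uv[:,1]-K[1,2])/K[1,1],-np.ones(len(uv))]
    d=d@R.from_euler("xyz",c["rotation"]).as_matrix().T
    p=np.array(c["xyz"]); return (p+d*((z-p[2])/d[:,2])[:,None])[:,:2]
def tolane(p,o,a):
    d=np.atleast_2d(p)-o; return np.c_[d@[np.cos(a),np.sin(a)],d@[-np.sin(a),np.cos(a)]]
E
python3 - <<'E'
from cell import robot
from h import *
c=robot.read_camera("top"); im=c["pixels"]; hsv=cv2.cvtColor(im,cv2.COLOR_RGB2HSV)
m=cv2.inRange(hsv,(8,80,110),(25,255,255)); m[:185]=0;m[290:]=0;m[:,:205]=0;m[:,390:]=0
v,u=np.nonzero(m); P=ray(c,np.c_[u,v],.045)
# straight part: columns 265..365 , upper/lower wall top outer edges
up=[];lo=[]
for x in range(268,366,4):
    vv=np.nonzero(m[:,x])[0]; up.append((x,vv.min()));lo.append((x,vv.max()))
U=ray(c,up,.045);L=ray(c,lo,.045)
for n,A in(("up",U),("lo",L)):
    f=np.polyfit(A[:,1],A[:,0],1);print(n,f,np.std(np.polyval(f,A[:,1])-A[:,0]))
print("pix x range",u.min(),u.max(),up[0],up[-1],lo[0],lo[-1])
k=cv2.resize(im[180:295,140:395],None,fx=3,fy=3,interpolation=cv2.INTER_CUBIC)
cv2.imwrite("pics/crop.png",k[:,:,::-1])
# tins
for n,r,z in(("low",(140,190,215,260),.04),("small",(290,150,345,205),.058),("drum",(200,125,245,170),.074)):
    g=hsv[r[1]:r[3],r[0]:r[2]]; b=((g[...,2]>110)&(g[...,1]<60)).astype(np.uint8)
    cs=max(cv2.findContours(b,0,2)[0],key=cv2.contourArea);(x,y),rad=cv2.minEnclosingCircle(cs)
    print(n,x+r[0],y+r[1],rad,ray(c,(x+r[0],y+r[1]),z), np.linalg.norm(ray(c,(x+r[0]+rad,y+r[1]),z)-ray(c,(x+r[0],y+r[1]),z)))
E
```

```text
up [0.15074225 0.61218544] 0.0004970363191753569
lo [0.15318697 0.50035025] 0.0005694738969012732
pix x range 216 382 (268, np.int64(210)) (364, np.int64(222)) (268, np.int64(267)) (364, np.int64(279))
low 179.0 223.0 23.537303924560547 [[0.60405125 0.26310712]] 0.047325115917123524
small 316.3834686279297 175.6571807861328 19.795778274536133 [[ 0.68959065 -0.01298511]] 0.03872636389006611
drum 221.5 147.0 17.500099182128906 [[0.74827137 0.1703725 ]] 0.03404679590436208
```

View pics/crop.png

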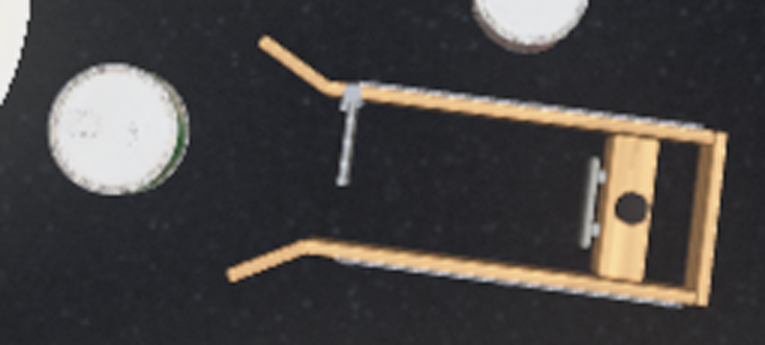

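The crop shows the gate leaf from (352,95) to (343,185), wing tips at (263,40) and (232,276), bends near (333,90) and (308,243), and the pad face at about x=584. The low tin's top is centred at about (115,128).

Run:
```python
from cell import robot
from h import *
c=robot.read_camera("top")
a=-np.pi/2-np.arctan(.152); o0=np.array([.55627,0])
for n,q,z in(("gate_h",(352,95),.039),("gate_t",(343,185),.039),("wU",(261,40),.045),("wL",(229,276),.045),("bU",(333,90),.045),("bL",(308,243),.045),("endU",(727,133),.045),("endL",(706,304),.045),("pad1",(595,160),.035),("pad2",(582,245),.035),("tin",(115,128),.04)):
    p=ray(c,(140+q[0]/3,180+q[1]/3),z); print(n,p,tolane(p,o0,a))
```

```text
gate_h [[0.62290499 0.10567423]] [[-0.11448774  0.04999823]]
gate_t [[0.56320885 0.11289543]] [[-0.11265617 -0.01010519]]
wU [[0.66070461 0.16510505]] [[-0.17892398  0.0784377 ]]
wL [[0.50542293 0.18866614]] [[-0.17888273 -0.07862128]]
bU [[0.6261778  0.11780897]] [[-0.1269765   0.05141034]]
bL [[0.52579911 0.13625613]] [[-0.13012988 -0.05060062]]
endU [[ 0.59135758 -0.14077514]] [[0.1339038  0.05584397]]
endL [[ 0.48042925 -0.12266637]] [[ 0.1326703  -0.05654598]]
pad1 [[ 0.5757806 -0.054966 ]] [[0.05140989 0.02754901]]
pad2 [[ 0.51980594 -0.04449597]] [[ 0.04947029 -0.0293634 ]]
tin [[0.60475183 0.26444332]] [[-0.26872596  0.00819235]]
```

>>> {"name": "step_arm", "arguments": {
  "motion": [
    [[0.5,-0.35,0],0],
    [[1.2,-0.85,0],-0.1],
    [[2.0,-1.4,0],-0.2],
    [[2.7,-2.0,0],-0.3],
    [[3.4,-2.5,0],-0.4],
    [[4.1,-3.0,0],-0.5],
    [[4.8,-3.5,0],-0.6],
    [[5.5,-4.0,0],-0.7],
    [[6.1,-4.5,0],-0.8],
    [[6.6,-4.8,0],-0.9]
  ],
  "hand": 185
}}

```text
time: 1.45
tool_pos: [0.4504, -0.1013, 0.2437]
tool_rot: [-3.141, -0.0, 1.218]
contact_force: [0.8, -1.6, -0.2]
opening: 0.0253
grip_force: 0.0
```

>>> {"name": "step_arm", "arguments": {
  "motion": [
    [[0.6,0,0],0],
    [[1.5,0,0],-0.05],
    [[2.4,0,0],-0.1],
    [[3.3,0,0],-0.15],
    [[4.2,0,0],-0.206],
    [[5.1,0,0],-0.206],
    [[6.0,0,0.3],-0.206],
    [[6.9,0,0.6],-0.206],
    [[7.6,0,0.8],-0.206],
    [[7.9,0,0.8],-0.206]
  ]
}}

```text
time: 2.7
tool_pos: [0.6149, 0.3431, 0.193]
tool_rot: [-3.139, 0.002, 1.422]
contact_force: [-0.1, -0.5, 0.4]
opening: 0.025
grip_force: 0.0
```

Run:
```python
from cell import robot
from h import *
s=robot.observe(); c=robot.read_camera("wrist")
np.savez("w1.npz",pos=s["tool_pos"],rot=s["tool_rot"],K=c["intrinsics"],T=c["T_tool_cam"],im=c["pixels"])
print(s["tool_pos"],s["tool_rot"],c["intrinsics"],np.round(c["T_tool_cam"],3),s["contact_force"])
cv2.imwrite("pics/w1.png",c["pixels"][:,:,::-1])
```

```text
[0.61486315 0.34307712 0.19301846] [-3.13852637e+00  1.63016627e-03  1.42185344e+00] [[325.1922621    0.         276.00451829]
 [  0.         325.1922621  208.8537136 ]
 [  0.           0.           1.        ]] [[-0.     0.951  0.309  0.084]
 [ 1.     0.    -0.001  0.001]
 [-0.001  0.309 -0.951 -0.14 ]
 [ 0.     0.     0.     1.   ]] [-0.13208417 -0.54741285  0.42975264]
```

View pics/w1.png

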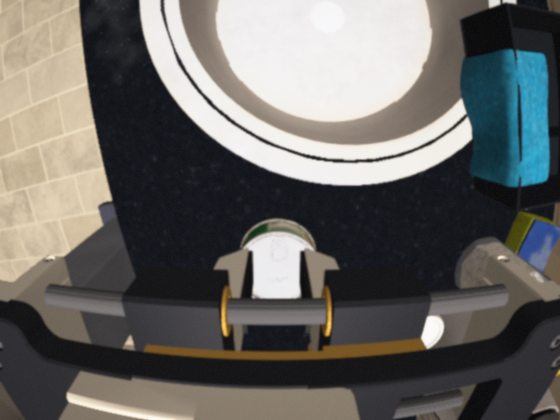

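The wrist view looks back toward the sink. The tin's rear edge is at about (279,219), its sides at x≈243 and 316, and the sink rim's near edge at about (335,185).

Run:
```python
from h import *
w=np.load("w1.npz");K=w["K"];T=w["T"];Rt=R.from_euler("xyz",w["rot"]).as_matrix()
o=np.array([.5734,.1127]);a=-1.7216
def pt(u,v,z):
    x,y=u-K[0,2],v-K[1,2];r=np.hypot(x,y);t=r/K[0,0]
    d=np.array([np.sin(t)*x/r,-np.sin(t)*y/r,-np.cos(t)])
    d=Rt@T[:3,:3]@d;p=w["pos"]+Rt@T[:3,3];return (p+d*(z-p[2])/d[2])[:2]
for n,u,v,z in(("rear bot",279,218,0.),("rear top",279,232,.04),("L",243,248,.02),("R",316,248,.02),("rim",335,185,0),("rim2",280,176,0)):
    q=pt(u,v,z);print(n,q.round(4),tolane(q,o,a).round(4))
```

```text
rear bot [0.6133 0.3083] [[-0.1994  0.01  ]]
rear top [0.613  0.3082] [[-0.1992  0.0098]]
L [0.5714 0.2875] [[-0.1725 -0.0282]]
R [0.6483 0.2759] [[-0.1726  0.0495]]
rim [0.6778 0.3363] [[-0.2368  0.0696]]
rim2 [0.6211 0.3543] [[-0.2461  0.0109]]
```

>>> {"name": "step_arm", "arguments": {
  "motion": [
    [[-0.2,0.06,0.3],0],
    [[-0.2,0.06,0.8],0],
    [[-0.2,0.06,1.3],0],
    [[-0.2,0.06,1.8],0],
    [[-0.2,0.06,2.2],0],
    [[-0.2,0.06,2.5],0],
    [[-0.2,0.06,2.65],0],
    [[-0.2,0.06,2.72],0],
    [[-0.2,0.06,2.72],0]
  ]
}}

```text
time: 3.88
tool_pos: [0.6175, 0.3286, 0.033]
tool_rot: [3.141, -0.0, 1.42]
contact_force: [-0.5, 0.5, -0.2]
opening: 0.0256
grip_force: 0.0
```

>>> {"name": "step_arm", "arguments": {
  "motion": [
    [[-0.06,0,0.04],0],
    [[-0.12,0,0.05],0],
    [[-0.17,0,0.05],0],
    [[-0.21,0,0.05],0],
    [[-0.25,0,0.05],0],
    [[-0.3,-0.01,0.05],0],
    [[-0.36,-0.02,0.05],0],
    [[-0.42,-0.03,0.05],0],
    [[-0.5,-0.04,0.05],0],
    [[-0.58,-0.05,0.05],0]
  ]
}}

```text
time: 5.12
tool_pos: [0.6091, 0.2942, 0.0296]
tool_rot: [3.141, -0.0, 1.42]
contact_force: [0.7, 1.9, 0.7]
opening: 0.0254
grip_force: 1.1
```

```bash
cat >> h.py <<'E'
def tin(robot,r=(140,185,345,285)):
    c=robot.read_camera("top");s=robot.observe()
    o=np.array([.5734,.1127]);a=-1.7216
    print("tcp lane",tolane(s["tool_pos"][:2],o,a).round(4),s["tool_pos"][2].round(4),"F",np.round(s["contact_force"],1),"t",s["time"])
    return c
E
python3 - <<'E'
from cell import robot
from h import *
c=tin(robot); k=cv2.resize(c["pixels"][170:295,120:395],None,fx=2.9,fy=2.9); cv2.imwrite("pics/p1.png",k[:,:,::-1])
E
```

```text
tcp lane [[-0.1842  0.008 ]] 0.0295 F [0.3 1.4 1.6] t 5.175
```

View pics/p1.png

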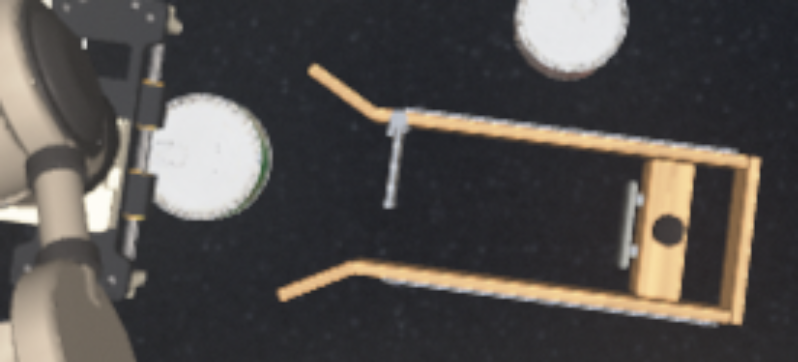

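The tin is nested between the two fingers, at about (205,157) in the crop, and moving straight towards the mouth.

>>> {"name": "step_arm", "arguments": {
  "motion": [
    [[-0.08,-0.01,0],0],
    [[-0.18,-0.03,0],0],
    [[-0.3,-0.04,0],0],
    [[-0.42,-0.06,0],0],
    [[-0.54,-0.07,0],0],
    [[-0.66,-0.09,0],0],
    [[-0.78,-0.11,0],0],
    [[-0.9,-0.12,0],0],
    [[-1.0,-0.14,0],0],
    [[-1.08,-0.15,0],0]
  ]
}}

```text
time: 6.42
tool_pos: [0.5903, 0.2315, 0.0295]
tool_rot: [3.142, 0.0, 1.42]
contact_force: [-0.0, 1.7, 2.5]
opening: 0.0252
grip_force: 1.4
```

Run:
```python
from cell import robot
from h import *
c=tin(robot); k=cv2.resize(c["pixels"][170:295,120:395],None,fx=2.9,fy=2.9); cv2.imwrite("pics/p2.png",k[:,:,::-1])
```

```text
tcp lane [[-0.1194 -0.0012]] 0.0295 F [0.5 0.8 1.3] t 6.475
```

View pics/p2.png

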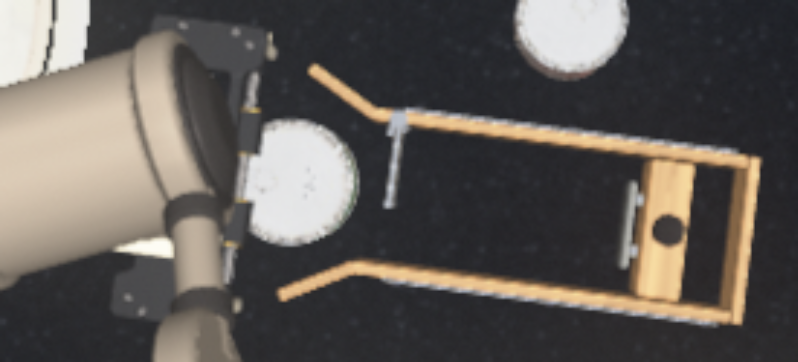

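The tin is at about (300,182), centred between the wings and just ahead of the gate. I'll push straight on.

>>> {"name": "step_arm", "arguments": {
  "motion": [
    [[-0.06,0,0],0],
    [[-0.16,0,0],0],
    [[-0.26,0,0],0],
    [[-0.36,0,0],0],
    [[-0.46,0,0],0],
    [[-0.56,0,0],0],
    [[-0.66,0,0],0],
    [[-0.76,0,0],0],
    [[-0.86,0,0],0],
    [[-0.96,0,0],0]
  ]
}}

```text
time: 7.72
tool_pos: [0.5816, 0.1747, 0.0295]
tool_rot: [-3.141, -0.0, 1.42]
contact_force: [1.1, 4.5, 1.5]
opening: 0.0249
grip_force: 2.4
```

>>> {"name": "step_arm", "arguments": {
  "motion": [
    [[-0.08,0,0],0],
    [[-0.16,0,0],0],
    [[-0.24,0,0],0],
    [[-0.32,0,0],0],
    [[-0.4,0,0],0],
    [[-0.48,0,0],0],
    [[-0.56,0,0],0],
    [[-0.62,0,0],0]
  ]
}}

```text
time: 8.72
tool_pos: [0.5756, 0.1379, 0.0294]
tool_rot: [-3.141, 0.0, 1.42]
contact_force: [-1.1, 4.6, 1.2]
opening: 0.0252
grip_force: 2.3
```

Run:
```python
from cell import robot
from h import *
c=tin(robot); k=cv2.resize(c["pixels"][170:295,120:395],None,fx=2.9,fy=2.9); cv2.imwrite("pics/p3.png",k[:,:,::-1])
```

```text
tcp lane [[-0.0248 -0.0015]] 0.0294 F [-1.   3.6  1.5] t 8.775
```

View pics/p3.png

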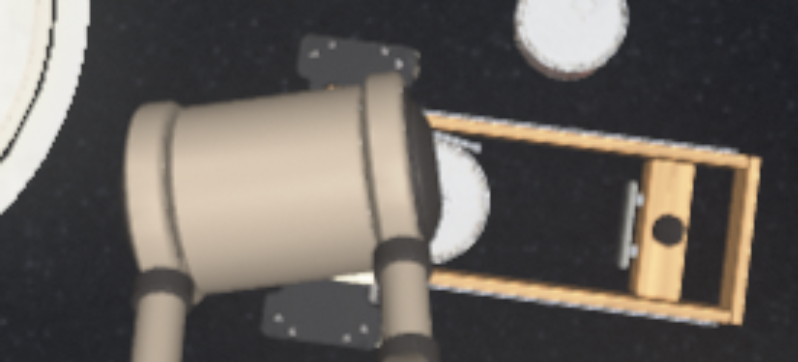

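The tin has gone through the opened gate: its front is at about (489,200) and the leaf lies along the upper wall near (460,140).

>>> {"name": "step_arm", "arguments": {
  "motion": [
    [[-0.06,0,0],0],
    [[-0.14,0,0],0],
    [[-0.22,0,0],0],
    [[-0.3,0,0],0],
    [[-0.38,0,0],0],
    [[-0.46,0,0],0],
    [[-0.54,0,0],0],
    [[-0.62,0,0],0],
    [[-0.7,0,0],0],
    [[-0.78,0,0],0]
  ]
}}

```text
time: 10.02
tool_pos: [0.569, 0.0914, 0.0294]
tool_rot: [-3.141, 0.0, 1.42]
contact_force: [-0.7, 2.6, 0.6]
opening: 0.0256
grip_force: 1.4
```

>>> {"name": "step_arm", "arguments": {
  "motion": [
    [[-0.07,0,0],0],
    [[-0.14,0,0],0],
    [[-0.2,0,0],0],
    [[-0.26,0,0],0],
    [[-0.32,0,0],0],
    [[-0.38,0,0],0],
    [[-0.43,0,0],0],
    [[-0.48,0,0],0],
    [[-0.52,0,0],0],
    [[-0.52,0,0],0]
  ]
}}

```text
time: 11.28
tool_pos: [0.5643, 0.0606, 0.0295]
tool_rot: [-3.141, 0.0, 1.42]
contact_force: [-1.1, 0.6, -0.2]
opening: 0.0253
grip_force: 0.6
```

Run:
```python
from cell import robot
from h import *
c=tin(robot); k=cv2.resize(c["pixels"][170:295,120:395],None,fx=2.9,fy=2.9); cv2.imwrite("pics/p4.png",k[:,:,::-1])
```

```text
tcp lane [[ 0.0528 -0.0012]] 0.0295 F [-1.5  0.4 -0.3] t 11.325
```

View pics/p4.png

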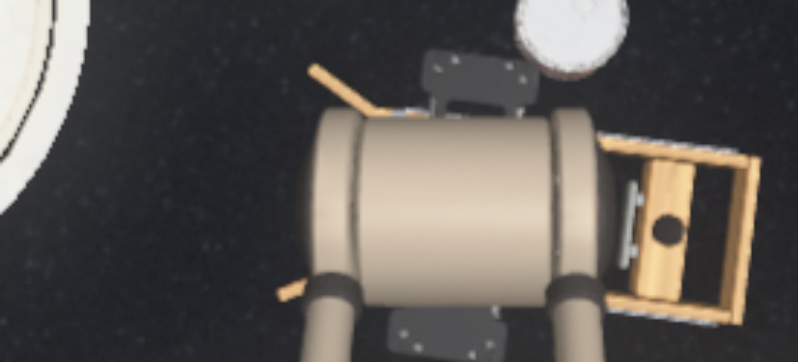

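The arm hides the tin; the pad at about (630,225) is still free. I'll feel for the pad in small steps now.

>>> {"name": "step_arm", "arguments": {
  "motion": [
    [[-0.03,0,0],0],
    [[-0.06,0,0],0],
    [[-0.09,0,0],0],
    [[-0.12,0,0],0],
    [[-0.15,0,0],0],
    [[-0.18,0,0],0],
    [[-0.2,0,0],0],
    [[-0.22,0,0],0]
  ]
}}

```text
time: 12.32
tool_pos: [0.5624, 0.0478, 0.0295]
tool_rot: [3.142, 0.0, 1.42]
contact_force: [-0.5, 2.1, -0.2]
opening: 0.0255
grip_force: 1.2
```

>>> {"name": "step_arm", "arguments": {
  "motion": [
    [[-0.015,0,0],0],
    [[-0.03,0,0],0],
    [[-0.045,0,0],0],
    [[-0.06,0,0],0]
  ]
}}

```text
time: 12.82
tool_pos: [0.562, 0.0445, 0.0295]
tool_rot: [3.141, -0.0, 1.42]
contact_force: [0.8, 3.8, -0.3]
opening: 0.0252
grip_force: 1.5
```

>>> {"name": "step_arm", "arguments": {
  "motion": [
    [[-0.01,0,0],0],
    [[-0.02,0,0],0],
    [[-0.03,0,0],0]
  ]
}}

```text
time: 13.2
tool_pos: [0.5616, 0.0427, 0.0295]
tool_rot: [3.141, -0.0, 1.42]
contact_force: [-0.1, 4.1, -0.7]
opening: 0.0252
grip_force: 1.9
```

>>> {"name": "step_arm", "arguments": {
  "motion": [
    [[-0.01,0,0],0],
    [[-0.02,0,0],0],
    [[-0.03,0,0],0]
  ]
}}

```text
time: 13.58
tool_pos: [0.5614, 0.0409, 0.0295]
tool_rot: [3.142, -0.0, 1.42]
contact_force: [0.9, 5.2, 0.5]
opening: 0.0252
grip_force: 2.2
```

>>> {"name": "step_arm", "arguments": {
  "motion": [
    [[-0.01,0,0],0],
    [[-0.02,0,0],0],
    [[-0.03,0,0],0]
  ]
}}

```text
time: 13.95
tool_pos: [0.5611, 0.0392, 0.0295]
tool_rot: [3.141, -0.0, 1.42]
contact_force: [1.3, 4.6, -0.6]
opening: 0.0251
grip_force: 2.5
```

>>> {"name": "step_arm", "arguments": {
  "motion": [
    [[-0.01,0,0],0],
    [[-0.02,0,0],0]
  ]
}}

```text
time: 14.2
tool_pos: [0.561, 0.0387, 0.0296]
tool_rot: [3.141, -0.001, 1.419]
contact_force: [1.3, 10.4, 0.3]
opening: 0.0251
grip_force: 4.9
```

>>> {"name": "step_arm", "arguments": {
  "motion": [
    [[0,0,0],0],
    [[0,0,0],0]
  ]
}}

```text
time: 14.45
tool_pos: [0.561, 0.0388, 0.0296]
tool_rot: [3.141, -0.001, 1.42]
contact_force: [1.9, 9.6, -0.2]
opening: 0.0251
grip_force: 4.3
```

>>> {"name": "step_arm", "arguments": {
  "motion": [
    [[0.02,0,0],0],
    [[0.05,0,0],0],
    [[0.09,0,0],0],
    [[0.13,0,0],0],
    [[0.18,0,0],0],
    [[0.23,0,0],0],
    [[0.27,0,0],0],
    [[0.3,0,0],0],
    [[0.3,0,0],0]
  ]
}}

```text
time: 15.58
tool_pos: [0.5636, 0.0558, 0.0295]
tool_rot: [3.142, 0.0, 1.42]
contact_force: [-0.8, -0.3, 0.2]
opening: 0.0252
grip_force: 0.0
```

Force is zero, so lift straight up.

>>> {"name": "step_arm", "arguments": {
  "motion": [
    [[0,0,-0.1],0],
    [[0,0,-0.25],0],
    [[0,0,-0.45],0],
    [[0,0,-0.7],0],
    [[0,0,-1.0],0],
    [[0,0,-1.4],0],
    [[0,0,-1.9],0],
    [[0,0,-2.4],0],
    [[0,0,-2.8],0],
    [[0,0,-3.0],0]
  ]
}}

```text
time: 16.82
tool_pos: [0.564, 0.0557, 0.2118]
tool_rot: [3.139, -0.0, 1.42]
contact_force: [0.3, -0.1, -0.0]
opening: 0.0252
grip_force: 0.0
```

>>> {"name": "step_arm", "arguments": {
  "motion": [
    [[0.4,0,0],0],
    [[1.0,0,0],0],
    [[1.8,0,0],0],
    [[2.6,0,0],0],
    [[3.4,0,0],0],
    [[4.0,0,0],0],
    [[4.3,0,0],0],
    [[4.3,0,0],0]
  ]
}}

```text
time: 17.82
tool_pos: [0.6019, 0.3118, 0.2088]
tool_rot: [-3.141, 0.001, 1.422]
contact_force: [-0.4, -0.3, 0.3]
opening: 0.0252
grip_force: 0.0
```

Run:
```python
from cell import robot
from h import *
c=tin(robot); k=cv2.resize(c["pixels"][120:295,120:395],None,fx=2.9,fy=2.9); cv2.imwrite("pics/p5.png",k[:,:,::-1])
```

```text
tcp lane [[-0.2001 -0.0014]] 0.2089 F [ 0.1 -0.4  0.4] t 17.875
```

View pics/p5.png

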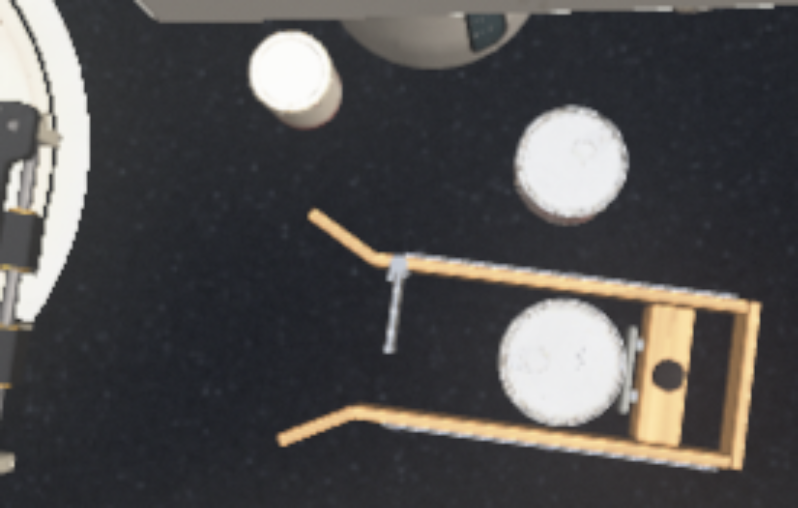

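The gate is shut, with its leaf at about (393,310). The tin lies against the pad at about (562,362), and the small tin and drum are where they were.

```bash
python3 -c "
from cell import robot
print(robot.hand_in())"
```

```text
the job is handed in; nothing more can be done
None
```

The job is handed in at about 18 s: the low tin went through the gate and pressed the pad until it went rigid at about 10 N; the last picture shows the gate shut behind it and the small tin and drum unmoved.

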